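# Seal a lunch box in the toggle lid press

### The job

The lunch box in the lid press has its lid only resting on the rim. Push the T-handle over centre to its stop so that the clamp bar comes down and presses the lid fully home, then push the handle all the way back so that the bar stands up clear and the box can be taken out. Press the lid with the clamp, not with the hand, leave the sealed box upright in its nest, and do not disturb the two cups and the strainer.

Things in the scene. Friction and masses are not known exactly. Their poses are not given: they have to be found in the camera images.
- lid_press: Fixed lid press: plywood base 255 x 200 mm, 15 mm thick (x -190 to +65, y -100 to +100 mm), with two steel cheeks 58 mm long, 47 mm apart over all, 130 mm high. Origin at shelf height below the middle of the cheeks; x runs level from the nest to the side where the open handle leans; y is parallel to the hinges; z up.
- hinge (a point): Middle of the handle's hinge line, which runs along the press's y: at x = +16 mm, z = 120 mm in the press's frame.
- clamp_handle (a joint): T-handle angle, rad. 0 = open stop: it leans 60 degrees from vertical to the press's +x. Grows as it swings up and over to -x; dead centre 1.15; closed stop 1.25 (12 degrees past vertical, bar locked). Stays where it is left; a push of up to about 10 N on the grip moves it everywhere (most at the open stop, 1 to 4 N later, lid pressing included).
- grip (a point): Centre of the T-handle's cross grip: rubber bar, 18 mm diameter, 96 mm long, parallel to the hinge and 140 mm from it, on the end of a 12 mm steel rod that joins its middle. 190 mm above the shelf when open, about 257 mm when closed (260 at most).
- foot (a point): Centre of the underside of the rubber foot (30 mm wide) near the end of the steel clamp bar. The bar is 18 mm wide, hinged between the cheeks at x = -5, z = 111 mm of the press, reaches 120 mm out and is driven by the handle through a toggle: it stands up at about 68 degrees when open, lies level to -x with the foot on the lid when closed.
- lunch_box: Clear plastic lunch box, 104 x 144 mm (x, y), 60 mm high, loose, about 0.25 to 0.5 kg, standing on the base board between low bamboo stops (6 mm play each way). Origin at the centre of its underside. Its grey snap lid is 112 x 152 mm, with its top 72 mm above the box's underside when loose, 66 mm when fully home.
- snap_lid (a joint): How far the lid has been pressed down, m: 0 = resting loose, 0.006 = fully home. It stays where it is pushed; it takes about 8 N to move.
- nest (a point): Centre of the nest, on top of the base board: 108 mm from the press's origin towards its -x, 15 mm above the shelf.
- cup_a: Green ceramic cup, 80 mm across, 85 mm high, loose. Origin at the centre of its underside. Leave alone.
- cup_b: A second green cup like the first, loose. Leave alone.
- strainer: Stainless steel strainer bowl, 136 mm across, 55 mm high, loose, with a handle reaching 190 mm from its centre along its own -y. Origin at the centre of its underside. Leave alone.
Things that resemble listed ones, but are neither listed nor needed, are in the scene too. Of the things that look like the lunch_box, the largest one is meant.

How it is judged:
By the outcome, as a careful person would: the job done as asked, in the order asked, and still so for the second after the job is handed in, with the robot touching nothing.
It also fails if it takes over 48 s, if anything falls off the work surface, if the arm or the gripper's body presses on something with over 40 N, if the wrist force passes 120 N, or if a joint passes its speed limit or range.

### The arm

A 7-joint arm with a two-finger parallel gripper is mounted at the origin on the work surface. World frame = base frame: x ahead of the robot, y to its left, z up, the work surface at z = 0. Lengths are in m, angles in rad, forces in N, time in s.
With the tool pointing down it reaches from about 0.35 to 0.9 m from the base axis. Payload 7.2 kg.
Tool frame: the origin (TCP) lies at the very end of the fingers, on their centre line; the grasp point (between the pads) lies 19 mm behind it; z points along the fingers, y is the line along which they close (so a half turn about z gives the same grasp; the last joint's range is limited). The gripper opens to 88 mm and grips with 3 to 60 N. Pads are 20 mm wide; open, the fingers measure 115 mm over their backs; the gripper's body (75 mm by 178 mm) begins 61 mm behind the grasp point.
Start: joints at [1.269, 0.411, -0.013, 1.596, 0.006, 1.134, -0.082], TCP at [0.145, -0.608, 0.223] pointing down, gripper open.
Joint ranges: [-2.95, 2.95], [-0.29, 1.99], [-1.47, 1.44], [0.14, 2.54], [-1.03, 4.17], [0.13, 1.85], [-2.86, 2.86]. Speed limits (rad/s): [2.39, 2.39, 3.01, 3.01, 3.14, 3.14, 3.14].

### API

Orientations are given as [roll, pitch, yaw] about the fixed x, y, z axes, in that order (R = Rz(yaw) Ry(pitch) Rx(roll)).
In Python, from rig import arm, eyes, job, spotter gives the robot as it stands.
- The arm moves only by the shell command python3 -m inch 'ROWS' [FORCE]. ROWS is JSON, a list of rows, each an object of numbers: "x", "y", "z": the shift along the tool's x, y, z in mm; "twist": the turn about the tool's z in rad; "grip": the closure, from -1 (fully open) to 1 (shut). In form: [{"x": .., "y": .., "z": .., "twist": .., "grip": ..}, ...]. A call has 1 to 10 rows; each row is the pose to reach, as a shift and turn from the pose commanded when the call began, along the tool's axes at that moment; what a row does not reach only later rows make up. A row lasts 1/10 s, in which the tool goes at most 50 mm and 8.59 degrees, less where a joint would pass 70% of its speed; a pose out of reach is approached as far as the arm can. A call with a gripper value outside its range is refused whole. The fingers move at their own pace and stop on an object; FORCE is the grip in N (left out, the last holds). Time passes only in rows, so rows that repeat a pose let the fingers close. It gives the time, the measured TCP pose, the force, the opening and the grip force at its end, in the units of the state.
- arm.observe(): the state, without advancing time (a new reading comes with each control period).
- eyes.camera(name): name is "scene" or "top" or "wrist"; returns a dict with "img" (420x560x3 uint8, red, green, blue), "mtx" (3x3 intrinsics, pixels), "rvec" (rotation vector, rad) and "tvec" (3), from world to camera coordinates, as OpenCV has them. Camera axes: x right, y down, z forward; pixel columns grow to the right and rows downward; lengths in m; the calibration is good to about 2 mm. The wrist camera is an equidistant fisheye: a pixel r from the principal point sees the ray r / f radians off the axis. A picture is of the moment at which its call begins. There is no depth.
- job.hand_in(): hands the job in; it is judged then, once.
Trained networks look in a picture, given as the dict that the camera call returned (one of the last four; its "shot" number tells which), for a name from the list of things; names that differ only in an ending like _2 or _b are one class to them, and where a whole thing is asked for, a point or a joint stands for the part that bears it (a point fixed in the world has none). Each returns a list of dicts, best first, with "p" (0 to 1); they miss things now and then, are a little off and sometimes report something else, mostly with a low value. They report only what shows in the picture. A call takes as long as a camera call. They do not tell look-alikes from the thing itself.
- spotter.search_frame(name, picture): "at" ([x, y, z] in m, in world coordinates, good to about 4 mm: the middle of the surface that is visible of it).
- spotter.mark_of(name, picture): "at" ([x, y, z] in m, in world coordinates, good to about 4 mm: a listed point, or the origin of a listed thing).
The state is a dict: "time_s": time; "qpos": joint angles; "joint_vel": joint speeds; "effort": joint torques, N m; "tool_pos": TCP position; "ee_rot": TCP orientation; "contact_force": force on the tool from outside, world axes, zero at the start; "torque": the same for the moment, N m; "width": opening from 0.0 (shut) to 1.0 (fully open); "grip_force": force on a finger pad.
Only numpy, scipy, OpenCV 4.12 (cv2) and the standard library are available. Lean on these libraries where they do the work, as an engineer would, in place of code of your own. Each camera call takes 0.05 s, during which the arm holds its last target. There are 200 camera calls.

## Working session

There is one attempt and no reset: what is moved stays moved. The work goes in short steps, Python scripts to look and compute and a shell command to move; the robot and the scene stay as the last step left them, time stands still between calls to the robot, and variables do not carry over. Pictures are saved under pics/ and viewed, at most 10 in all, crops included, and the job is handed in when it is done.

```bash
mkdir -p pics; ls; python3 - <<'E'
from rig import arm, eyes, spotter
import cv2, numpy as np
ims=[]
for n in ("scene","top"):
    c=eyes.camera(n); ims.append(c["img"])
    cv2.imwrite(f"pics/{n}1.png",c["img"][:,:,::-1])
    for t in ("hinge","grip","foot","nest","lid_press","lunch_box","cup_a","strainer"):
        for d in spotter.mark_of(t,c)[:3]: print(n,t,np.round(d["at"],3),round(d["p"],2))
s=arm.observe(); print({k:np.round(v,3).tolist() for k,v in s.items()})
E
```

```text
pics
scene hinge [0.546 0.076 0.12 ] 0.89
scene grip [0.613 0.178 0.19 ] 0.75
scene foot [0.494 0.003 0.196] 0.55
scene foot [ 0.475 -0.024  0.017] 0.43
scene lid_press [0.532 0.061 0.003] 0.61
scene lunch_box [ 0.576 -0.264 -0.004] 0.85
scene lunch_box [ 0.476 -0.026  0.016] 0.69
scene cup_a [0.405 0.424 0.   ] 0.8
scene cup_a [0.624 0.448 0.   ] 0.63
scene strainer [ 0.479 -0.438  0.002] 0.74
top hinge [0.54  0.072 0.123] 0.92
top grip [0.612 0.172 0.192] 0.88
top lid_press [0.532 0.06  0.005] 0.58
top lunch_box [ 0.474 -0.024  0.016] 0.89
top lunch_box [ 0.348 -0.256 -0.003] 0.83
top lunch_box [ 0.572 -0.267  0.002] 0.58
top cup_a [0.627 0.446 0.001] 0.86
top cup_a [ 0.406  0.425 -0.004] 0.6
top strainer [ 0.477 -0.44  -0.003] 0.6
{'time_s': 0.9, 'qpos': [1.269, 0.411, -0.013, 1.596, 0.006, 1.134, -0.082], 'joint_vel': [0.0, 0.001, -0.002, -0.0, -0.001, 0.0, -0.001], 'effort': [0.0, -58.774, 0.641, -29.139, -0.054, 0.01, 0.0], 'tool_pos': [0.145, -0.608, 0.223], 'ee_rot': [3.142, -0.0, 0.234], 'contact_force': [-0.875, 0.788, -0.085], 'torque': [0.008, -0.003, -0.012], 'grip_force': 0.0, 'width': 0.998}
```

View images.

View pics/scene1.png

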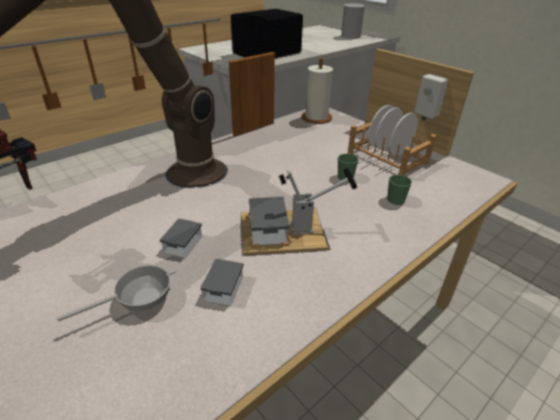

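View pics/top1.png

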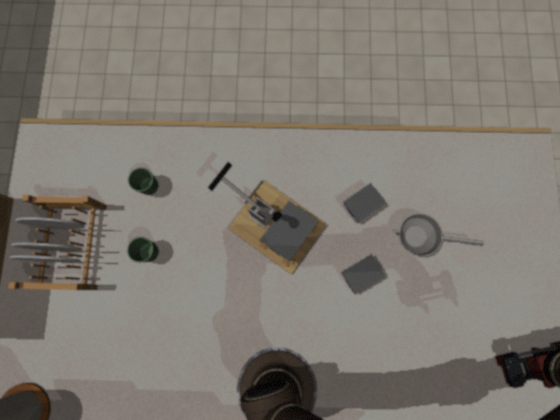

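The scene view shows the press near (285,215), with the T-handle grip at (350,180). The top view shows the grip at (220,177), the clamp foot at (292,222), the cups at (142,180) and (142,250), and the strainer at (420,235). Its handle runs clear of the press. The network marks agree with the press geometry: yaw is about 55° and the origin is about (0.536, 0.064). My plan is to straddle the grip off-centre, with the fingers closing along press x, and carry it along the arc.

```bash
cat > h.py <<'E'
import numpy as np
from rig import arm
psi=np.arctan2(.200,.138); u=np.array([np.cos(psi),np.sin(psi)]); v=np.array([-u[1],u[0]])
O=np.array([.475,-.025])+.108*u
def P(x,y): return O+x*u+y*v
def to(xy,z,yaw=None):
    s=arm.observe(); p=np.array(s["tool_pos"]); w=s["ee_rot"][2]
    d=np.array([xy[0],xy[1],z])-p; c,n=np.cos(w),np.sin(w)
    t=0 if yaw is None else -(yaw-w)
    print("x %.0f y %.0f z %.0f twist %.3f"%(1e3*(c*d[0]+n*d[1]),1e3*(n*d[0]-c*d[1]),-1e3*d[2],t))
YAW=psi+np.pi/2
E
python3 -c "
from h import *
print(psi,O,P(.137,0),P(.137,.03))
to((.45,-.30),.36,YAW)"
```

```text
0.9668133485418987 [0.53633593 0.06389265] [0.61414169 0.17665463] [0.58944929 0.19369239]
x 368 y -229 z -137 twist -2.304
```

```bash
python3 -m inch '[{"z":-50},{"x":30,"y":-15,"z":-90,"twist":-0.14},{"x":75,"y":-45,"z":-110,"twist":-0.28},{"x":115,"y":-70,"z":-130,"twist":-0.42},{"x":160,"y":-95,"z":-137,"twist":-0.56},{"x":200,"y":-122,"z":-137,"twist":-0.7},{"x":240,"y":-148,"z":-137,"twist":-0.84},{"x":280,"y":-174,"z":-137,"twist":-0.98},{"x":320,"y":-200,"z":-137,"twist":-1.12},{"x":360,"y":-224,"z":-137,"twist":-1.26}]' 5
python3 -c "
from h import *
to(P(.137,.03),.33,YAW)"
```

```text
x 618 y -677 z -107 twist -2.304invalid input
```

```bash
python3 -m inch '[{"x":0,"y":0,"z":-50,"twist":0,"grip":-1},{"x":30,"y":-15,"z":-90,"twist":-0.14,"grip":-1},{"x":75,"y":-45,"z":-110,"twist":-0.28,"grip":-1},{"x":115,"y":-70,"z":-130,"twist":-0.42,"grip":-1},{"x":160,"y":-95,"z":-137,"twist":-0.56,"grip":-1},{"x":200,"y":-122,"z":-137,"twist":-0.7,"grip":-1},{"x":240,"y":-148,"z":-137,"twist":-0.84,"grip":-1},{"x":280,"y":-174,"z":-137,"twist":-0.98,"grip":-1},{"x":320,"y":-200,"z":-137,"twist":-1.12,"grip":-1},{"x":360,"y":-224,"z":-137,"twist":-1.26,"grip":-1}]' 5
python3 -c "
from h import *
to(P(.137,.03),.33,YAW)"
```

```text
time_s: 1.9
tool_pos: [0.4439, -0.3052, 0.3601]
ee_rot: [3.141, 0.001, 1.499]
contact_force: [0.4, -0.4, -0.0]
width: 1.0
grip_force: 0.0
x 508 y 110 z 30 twist -1.038
```

```bash
python3 -m inch '[{"x":40,"y":9,"z":0,"twist":-0.1,"grip":-1},{"x":85,"y":18,"z":0,"twist":-0.2,"grip":-1},{"x":130,"y":28,"z":0,"twist":-0.32,"grip":-1},{"x":175,"y":38,"z":0,"twist":-0.44,"grip":-1},{"x":220,"y":48,"z":0,"twist":-0.56,"grip":-1},{"x":265,"y":58,"z":0,"twist":-0.68,"grip":-1},{"x":310,"y":68,"z":0,"twist":-0.8,"grip":-1},{"x":355,"y":78,"z":0,"twist":-0.92,"grip":-1},{"x":400,"y":88,"z":0,"twist":-1.038,"grip":-1},{"x":445,"y":98,"z":0,"twist":-1.038,"grip":-1}]'
python3 - <<'E'
from h import *
from rig import eyes,spotter
import cv2
c=eyes.camera("wrist"); cv2.imwrite("pics/w1.png",c["img"][:,:,::-1])
for t in ("grip","hinge","foot"):
    for d in spotter.mark_of(t,c)[:2]: print(t,np.round(d["at"],3),round(d["p"],2))
to(P(.137,.03),.24,YAW)
E
```

```text
time_s: 2.9
tool_pos: [0.5752, 0.1307, 0.3598]
ee_rot: [3.141, 0.0, 2.535]
contact_force: [0.9, -0.5, 0.1]
width: 1.001
grip_force: 0.0
grip [0.615 0.174 0.193] 0.91
grip [ 0.47  -0.028  0.013] 0.35
hinge [0.542 0.077 0.12 ] 0.6
foot [ 0.472 -0.028  0.015] 0.62
foot [0.494 0.004 0.195] 0.61
x 24 y 60 z 119 twist -0.003
```

View pics/w1.png

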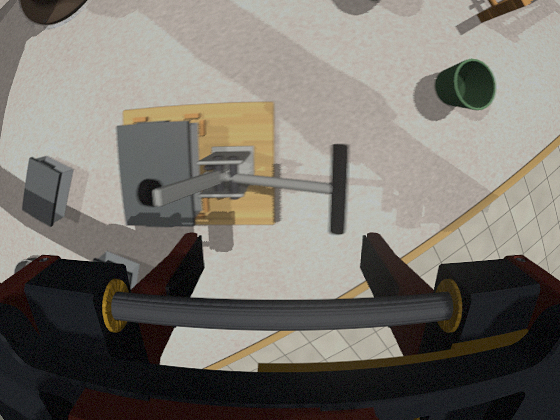

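The wrist view shows the grip bar at (339,188), parallel to the image vertical (tool x), with its rod at mid-bar. The bar lies parallel to the pads, which confirms the grip at about (0.614, 0.176).

```bash
python3 -m inch '[{"x":12,"y":30,"z":10,"twist":0,"grip":-1},{"x":24,"y":60,"z":20,"twist":0,"grip":-1},{"x":24,"y":60,"z":60,"twist":0,"grip":-1},{"x":24,"y":60,"z":100,"twist":0,"grip":-1},{"x":24,"y":60,"z":130,"twist":0,"grip":-0.3},{"x":24,"y":60,"z":160,"twist":0,"grip":0},{"x":24,"y":60,"z":187,"twist":0,"grip":0.3},{"x":24,"y":60,"z":187,"twist":0,"grip":0.4},{"x":24,"y":60,"z":187,"twist":0,"grip":0.4},{"x":24,"y":60,"z":187,"twist":0,"grip":0.4}]' 5
python3 - <<'E'
from h import *
from rig import eyes,spotter
import cv2
c=eyes.camera("wrist"); cv2.imwrite("pics/w2.png",c["img"][:,:,::-1])
for th in (0,.1,.2,.3,.45,.6,.75,.9,1.05,1.25,1.3):
    a=np.pi/3-th; print(th,"dx %.0f dz %.0f"%(140*np.sin(a)-121.2,140*np.cos(a)-70))
to(P(.137,.03),.172,YAW)
E
```

```text
time_s: 4.1
tool_pos: [0.5906, 0.1919, 0.1746]
ee_rot: [3.14, 0.002, 2.531]
contact_force: [-0.4, 0.2, -0.2]
width: 0.491
grip_force: 0.0
0 dx 0 dz 0
0.1 dx -8 dz 12
0.2 dx -16 dz 23
0.3 dx -26 dz 33
0.45 dx -42 dz 46
0.6 dx -61 dz 56
0.75 dx -80 dz 64
0.9 dx -101 dz 68
1.05 dx -122 dz 70
1.25 dx -149 dz 67
1.3 dx -156 dz 66
x 2 y 1 z 3 twist -0.007
```

View pics/w2.png

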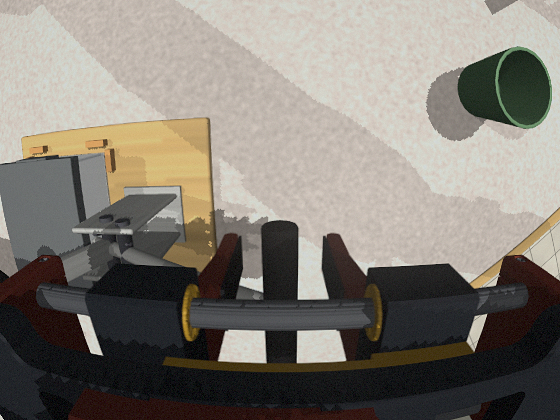

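The bar, at (280,290), sits centred between the two fingers, away from the rod. Next I'll carry it along the arc.

```bash
python3 -m inch '[{"x":0,"y":-4,"z":0,"twist":0,"grip":0.4},{"x":0,"y":-8,"z":-5,"twist":0,"grip":0.4},{"x":0,"y":-12,"z":-11,"twist":0,"grip":0.4},{"x":0,"y":-16,"z":-17,"twist":0,"grip":0.4},{"x":0,"y":-20,"z":-22,"twist":0,"grip":0.4},{"x":0,"y":-25,"z":-28,"twist":0,"grip":0.4},{"x":0,"y":-31,"z":-33,"twist":0,"grip":0.4},{"x":0,"y":-38,"z":-39,"twist":0,"grip":0.4},{"x":0,"y":-46,"z":-45,"twist":0,"grip":0.4},{"x":0,"y":-46,"z":-45,"twist":0,"grip":0.4}]'
python3 - <<'E'
from h import *
from rig import eyes,spotter
for n in ("wrist","top","scene"):
    c=eyes.camera(n)
    for d in spotter.mark_of("grip",c)[:1]:
        a=np.array(d["at"]); print(n,np.round(a,3),(a[:2]-O)@u,(a[:2]-O)@v,round(d["p"],2))
p=arm.observe()["tool_pos"]; print((p[:2]-O)@u,(p[:2]-O)@v,p[2])
E
```

```text
time_s: 5.15
tool_pos: [0.5628, 0.1531, 0.2186]
ee_rot: [-3.141, 0.001, 2.531]
contact_force: [0.7, 0.2, -0.2]
width: 0.301
grip_force: 0.3
wrist [0.543 0.076 0.116] 0.013389501603388237 0.0013852438344917322 0.53
0.08928091688854678 0.029513416270645937 0.2169115345838355
```

```bash
python3 - <<'E'
from h import *
from rig import eyes
import cv2
a=eyes.camera("wrist")["img"]; b=eyes.camera("scene")["img"][130:270,220:400]
b=cv2.resize(b,(540,420),interpolation=cv2.INTER_CUBIC)[:,:240+0] if 0 else cv2.resize(b,(540,420))
cv2.imwrite("pics/w3.png",np.hstack([cv2.resize(a,(400,300)),cv2.resize(b,(400,300))])[:,:,::-1])
E
```

```text
(no output)
```

View pics/w3.png

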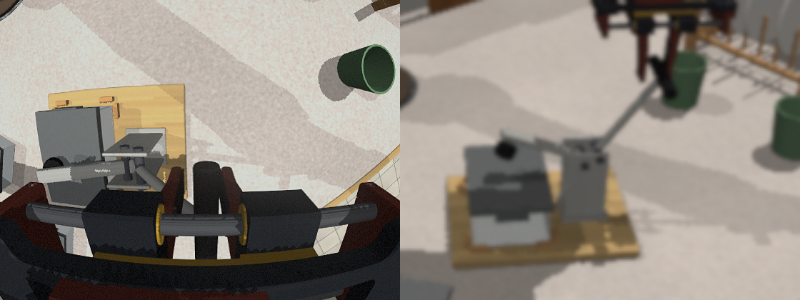

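The handle is following: the bar is held between the fingers at (207,200) in the left half, and the right half shows the clamp bar coming down. I'll carry on over centre.

```bash
python3 -m inch '[{"x":0,"y":-10,"z":-6,"twist":0,"grip":0.4},{"x":0,"y":-20,"z":-10,"twist":0,"grip":0.4},{"x":0,"y":-30,"z":-14,"twist":0,"grip":0.4},{"x":0,"y":-41,"z":-17,"twist":0,"grip":0.4},{"x":0,"y":-52,"z":-19,"twist":0,"grip":0.4},{"x":0,"y":-63,"z":-21,"twist":0,"grip":0.4},{"x":0,"y":-74,"z":-21,"twist":0,"grip":0.4},{"x":0,"y":-84,"z":-20,"twist":0,"grip":0.4},{"x":0,"y":-93,"z":-19,"twist":0,"grip":0.4},{"x":0,"y":-98,"z":-18,"twist":0,"grip":0.4}]'
python3 -m inch '[{"x":0,"y":-2,"z":0,"twist":0,"grip":0.4},{"x":0,"y":-4,"z":0,"twist":0,"grip":0.4},{"x":0,"y":-4,"z":0,"twist":0,"grip":0.4}]'
python3 -c "
from h import *
p=arm.observe()['tool_pos']; print((p[:2]-O)@u,(p[:2]-O)@v,p[2])"
```

```text
time_s: 6.55
tool_pos: [0.506, 0.0726, 0.235]
ee_rot: [-3.14, -0.001, 2.531]
contact_force: [0.1, 0.7, 0.2]
width: 0.297
grip_force: 0.1
time_s: 6.85
tool_pos: [0.5046, 0.0707, 0.2355]
ee_rot: [-3.141, -0.0, 2.532]
contact_force: [-0.1, 0.3, -0.8]
width: 0.303
grip_force: 0.0
-0.012382402216706685 0.0299757296426677 0.23549185178440218
```

```bash
python3 -m inch '[{"x":0,"y":-2,"z":0,"twist":0,"grip":0.4},{"x":0,"y":-4,"z":0,"twist":0,"grip":0.4},{"x":0,"y":-4,"z":0,"twist":0,"grip":0.4}]'
python3 -m inch '[{"x":0,"y":-2,"z":0,"twist":0,"grip":0.4},{"x":0,"y":-4,"z":0,"twist":0,"grip":0.4},{"x":0,"y":-4,"z":0,"twist":0,"grip":0.4}]'
python3 - <<'E'
from h import *
from rig import eyes,spotter
import cv2
p=arm.observe()['tool_pos']; print((p[:2]-O)@u,(p[:2]-O)@v,p[2])
a=eyes.camera("wrist")["img"]; b=eyes.camera("scene")["img"][130:270,220:400]
cv2.imwrite("pics/w4.png",np.hstack([cv2.resize(a,(400,300)),cv2.resize(b,(400,300))])[:,:,::-1])
E
```

```text
time_s: 7.15
tool_pos: [0.5024, 0.0674, 0.2356]
ee_rot: [-3.141, -0.0, 2.532]
contact_force: [-0.6, -0.3, 0.4]
width: 0.298
grip_force: 0.0
time_s: 7.45
tool_pos: [0.5009, 0.0656, 0.2358]
ee_rot: [3.138, 0.0, 2.533]
contact_force: [3.8, 4.7, -4.6]
width: 0.302
grip_force: 3.0
-0.018730595836838386 0.030085493867186765 0.23576640882381406
```

View pics/w4.png

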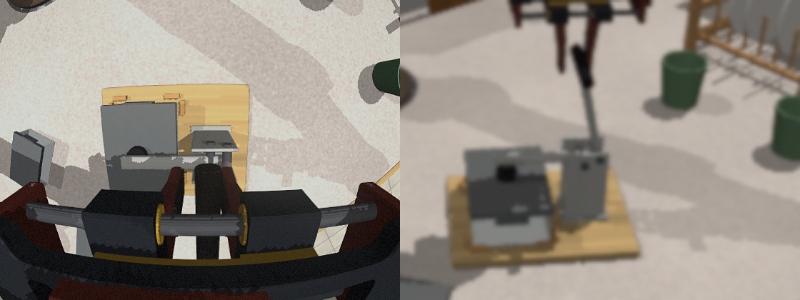

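The clamp bar is now level with its foot on the lid, at (140,155) in the left half and (507,170) in the right half. Resistance is starting, so I'll press on until the stop is clearly felt.

```bash
python3 -m inch '[{"x":0,"y":-2,"z":0,"twist":0,"grip":0.4},{"x":0,"y":-4,"z":0,"twist":0,"grip":0.4},{"x":0,"y":-4,"z":0,"twist":0,"grip":0.4}]'
python3 -c "
from h import *
p=arm.observe()['tool_pos']; print((p[:2]-O)@u,(p[:2]-O)@v,p[2])"
```

```text
time_s: 7.85
tool_pos: [0.4992, 0.0631, 0.2358]
ee_rot: [3.137, 0.001, 2.533]
contact_force: [7.8, 7.9, -6.0]
width: 0.371
grip_force: 5.0
-0.021769202921690985 0.030077753268733486 0.235793406666476
```

```bash
python3 -m inch '[{"x":0,"y":-1,"z":0,"twist":0,"grip":0.4},{"x":0,"y":-2,"z":0,"twist":0,"grip":0.4},{"x":0,"y":-2,"z":0,"twist":0,"grip":0.4}]' 20
python3 - <<'E'
from h import *
from rig import eyes,spotter
p=arm.observe()['tool_pos']; print((p[:2]-O)@u,(p[:2]-O)@v,p[2])
for n in ("wrist","scene","top"):
  c=eyes.camera(n)
  for t in ("foot","grip"):
    for d in spotter.mark_of(t,c)[:2]:
        a=np.array(d["at"]); print(n,t,np.round(a,3),np.round((a[:2]-O)@u,3),np.round((a[:2]-O)@v,3),round(d["p"],2))
E
```

```text
time_s: 8.15
tool_pos: [0.5007, 0.0654, 0.236]
ee_rot: [3.128, 0.002, 2.536]
contact_force: [20.1, 19.4, -19.9]
width: 0.302
grip_force: 13.1
-0.01904369821661457 0.030192171071776724 0.23599026217990407
wrist foot [ 0.473 -0.024  0.081] -0.108 0.002 0.69
wrist grip [0.53 0.05 0.26] -0.015 -0.003 0.9
scene foot [ 0.474 -0.023  0.082] -0.107 0.002 0.78
scene grip [0.528 0.05  0.257] -0.016 -0.0 0.82
```

It is firmly at the stop: foot z is 0.081 (box home height 15+66 mm), grip at x≈-15, z≈0.258. Now I'll push the handle back along the arc.

```bash
python3 -m inch '[{"x":0,"y":6,"z":0,"twist":0,"grip":0.4},{"x":0,"y":12,"z":0,"twist":0,"grip":0.4},{"x":0,"y":20,"z":-1,"twist":0,"grip":0.4},{"x":0,"y":30,"z":-2,"twist":0,"grip":0.4},{"x":0,"y":40,"z":-3,"twist":0,"grip":0.4},{"x":0,"y":52,"z":-2,"twist":0,"grip":0.4},{"x":0,"y":64,"z":-1,"twist":0,"grip":0.4},{"x":0,"y":74,"z":1,"twist":0,"grip":0.4},{"x":0,"y":84,"z":4,"twist":0,"grip":0.4},{"x":0,"y":84,"z":4,"twist":0,"grip":0.4}]' 30
python3 -c "
from h import *
p=arm.observe()['tool_pos']; print((p[:2]-O)@u,(p[:2]-O)@v,p[2])"
```

```text
time_s: 9.6
tool_pos: [0.5451, 0.1299, 0.2309]
ee_rot: [3.141, -0.001, 2.533]
contact_force: [1.1, 0.2, -0.4]
width: 0.302
grip_force: 0.0
0.0592669832312084 0.030255695060906123 0.23093731669927148
```

```bash
python3 -m inch '[{"x":0,"y":9,"z":3,"twist":0,"grip":0.4},{"x":0,"y":18,"z":7,"twist":0,"grip":0.4},{"x":0,"y":28,"z":14,"twist":0,"grip":0.4},{"x":0,"y":38,"z":21,"twist":0,"grip":0.4},{"x":0,"y":46,"z":27,"twist":0,"grip":0.4},{"x":0,"y":53,"z":34,"twist":0,"grip":0.4},{"x":0,"y":60,"z":42,"twist":0,"grip":0.4},{"x":0,"y":66,"z":49,"twist":0,"grip":0.4},{"x":0,"y":71,"z":55,"twist":0,"grip":0.4},{"x":0,"y":74,"z":60,"twist":0,"grip":0.4}]'
python3 -m inch '[{"x":0,"y":2,"z":1,"twist":0,"grip":0.4},{"x":0,"y":2,"z":1,"twist":0,"grip":0.4}]'
python3 - <<'E'
from h import *
from rig import eyes,spotter
import cv2
p=arm.observe()['tool_pos']; print((p[:2]-O)@u,(p[:2]-O)@v,p[2])
for n in ("wrist","scene","top"):
  c=eyes.camera(n)
  if n=="wrist": a=c["img"]
  if n=="scene": b=c["img"][130:270,220:400]
  for t in ("foot","grip"):
    for d in spotter.mark_of(t,c)[:2]:
        q=np.array(d["at"]); print(n,t,np.round(q,3),np.round((q[:2]-O)@u,3),np.round((q[:2]-O)@v,3),round(d["p"],2))
cv2.imwrite("pics/w5.png",np.hstack([cv2.resize(a,(400,300)),cv2.resize(b,(400,300))])[:,:,::-1])
E
```

```text
time_s: 10.6
tool_pos: [0.5873, 0.1894, 0.171]
ee_rot: [-3.141, -0.0, 2.532]
contact_force: [-1.6, -0.8, 0.6]
width: 0.3
grip_force: 0.6
time_s: 10.8
tool_pos: [0.5879, 0.1902, 0.17]
ee_rot: [-3.14, -0.001, 2.532]
contact_force: [-2.3, -2.2, -2.8]
width: 0.302
grip_force: 1.3
0.13322165621132215 0.02926231612244884 0.16997730788711687
wrist grip [0.609 0.167 0.202] 0.126 -0.001 0.61
scene foot [ 0.487 -0.005  0.18 ] -0.085 0.001 0.72
scene grip [0.608 0.172 0.201] 0.13 0.003 0.61
top foot [0.626 0.446 0.002] 0.365 0.143 0.38
```

View pics/w5.png

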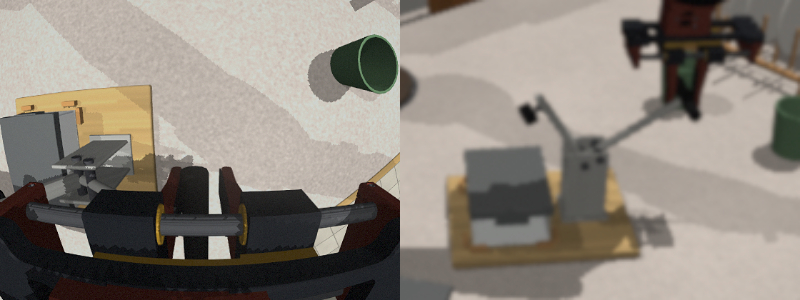

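The clamp bar is up, but the handle is slightly short of its open stop (grip z 0.20 instead of 0.19). I'll push further.

```bash
python3 -m inch '[{"x":0,"y":2,"z":3,"twist":0,"grip":0.4},{"x":0,"y":4,"z":6,"twist":0,"grip":0.4},{"x":0,"y":6,"z":9,"twist":0,"grip":0.4},{"x":0,"y":8,"z":12,"twist":0,"grip":0.4},{"x":0,"y":8,"z":12,"twist":0,"grip":0.4}]'
python3 -m inch '[{"x":0,"y":2,"z":1,"twist":0,"grip":0.4},{"x":0,"y":4,"z":2,"twist":0,"grip":0.4},{"x":0,"y":4,"z":2,"twist":0,"grip":0.4}]'
python3 - <<'E'
from h import *
from rig import eyes,spotter
p=arm.observe()['tool_pos']; print((p[:2]-O)@u,(p[:2]-O)@v,p[2])
for n in ("wrist","scene"):
  c=eyes.camera(n)
  for t in ("foot","grip"):
    for d in spotter.mark_of(t,c)[:2]:
        q=np.array(d["at"]); print(n,t,np.round(q,3),np.round((q[:2]-O)@u,3),np.round((q[:2]-O)@v,3),round(d["p"],2))
E
```

```text
time_s: 11.75
tool_pos: [0.5923, 0.1947, 0.1583]
ee_rot: [-3.137, 0.001, 2.531]
contact_force: [-7.5, -9.6, 4.1]
width: 0.301
grip_force: 6.2
time_s: 12.05
tool_pos: [0.5929, 0.1944, 0.1565]
ee_rot: [-3.129, 0.001, 2.529]
contact_force: [-16.4, -20.9, 14.5]
width: 0.307
grip_force: 13.2
0.13958764007788582 0.02756003383598493 0.15646823747721034
wrist grip [0.614 0.175 0.195] 0.136 -0.001 0.77
wrist grip [ 0.525  0.063 -0.001] -0.007 0.009 0.61
scene foot [0.493 0.006 0.196] -0.072 0.003 0.71
scene grip [0.612 0.178 0.19 ] 0.137 0.003 0.71
scene grip [0.544 0.077 0.116] 0.015 0.001 0.42
```

It is at the open stop: the grip is back at its original reading and 26 N did not move it further. Releasing and retreating straight up.

```bash
python3 -m inch '[{"x":0,"y":-4,"z":0,"twist":0,"grip":0.2},{"x":0,"y":-8,"z":0,"twist":0,"grip":0},{"x":0,"y":-8,"z":0,"twist":0,"grip":-0.3},{"x":0,"y":-8,"z":0,"twist":0,"grip":-0.3},{"x":0,"y":-8,"z":0,"twist":0,"grip":-0.3},{"x":0,"y":-8,"z":-30,"twist":0,"grip":-0.3},{"x":0,"y":-8,"z":-70,"twist":0,"grip":-0.3},{"x":0,"y":-8,"z":-110,"twist":0,"grip":-0.3},{"x":0,"y":-8,"z":-150,"twist":0,"grip":-0.3},{"x":0,"y":-8,"z":-180,"twist":0,"grip":-0.3}]'
python3 -m inch '[{"x":40,"y":0,"z":0,"twist":0,"grip":-0.3},{"x":80,"y":0,"z":0,"twist":0,"grip":-0.3},{"x":80,"y":0,"z":0,"twist":0,"grip":-0.3},{"x":80,"y":0,"z":0,"twist":0,"grip":-0.3}]'
python3 - <<'E'
from h import *
from rig import eyes,spotter
import cv2
ims=[]
for n in ("top","scene"):
  c=eyes.camera(n); ims.append(cv2.resize(c["img"],(400,300)) if n=="top" else cv2.resize(c["img"][130:270,220:400],(400,300)))
  for t in ("foot","grip","lunch_box","cup_a","strainer"):
    for d in spotter.mark_of(t,c)[:2]:
        print(n,t,np.round(d["at"],3),round(d["p"],2))
cv2.imwrite("pics/w6.png",np.hstack(ims)[:,:,::-1])
E
```

```text
time_s: 13.35
tool_pos: [0.591, 0.1947, 0.3395]
ee_rot: [3.139, 0.001, 2.532]
contact_force: [0.6, 0.3, -0.9]
width: 0.645
grip_force: 0.0
time_s: 13.75
tool_pos: [0.5248, 0.2405, 0.3372]
ee_rot: [3.141, 0.001, 2.534]
contact_force: [1.0, -0.1, -0.3]
width: 0.649
grip_force: 0.0
top foot [0.49  0.006 0.192] 0.48
top grip [0.611 0.177 0.19 ] 0.6
top lunch_box [ 0.351 -0.254 -0.003] 0.72
top lunch_box [ 0.575 -0.265  0.004] 0.68
top cup_a [ 0.405  0.427 -0.003] 0.72
scene foot [ 0.478 -0.438  0.001] 0.71
scene foot [0.497 0.007 0.194] 0.44
scene grip [0.611 0.176 0.189] 0.53
scene lunch_box [ 0.578 -0.262 -0.002] 0.7
scene lunch_box [ 0.477 -0.026  0.019] 0.65
scene cup_a [0.627 0.449 0.002] 0.77
scene cup_a [ 0.404  0.426 -0.   ] 0.61
scene strainer [ 0.477 -0.438 -0.003] 0.73
scene strainer [ 0.474 -0.028  0.019] 0.24
```

View pics/w6.png

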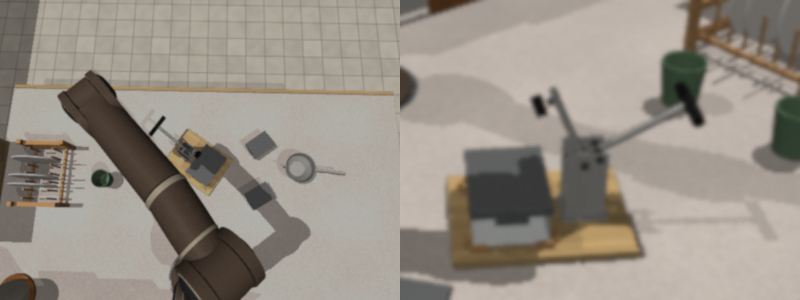

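The handle leans fully open with its grip at (690,103). The clamp bar stands up at (555,100), and the lidded box sits in its nest at (510,195). The cups and strainer are where they were, so I'm handing in.

```bash
python3 -c "
from rig import job
print(job.hand_in())"
```

```text
the job is handed in; nothing more can be done
None
```

The clamp pressed the lid home (foot at the closed-lid height, handle hard on its stop), the handle is back at its open stop with the bar up, the box sits in its nest, the cups and strainer are where they were, and the job is handed in at about 14 s.

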